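Charge the ball mill and hold its sprung clamp home

TASK

Get the small ball mill ready to run: pick up the glass beaker, pour its six steel grinding balls into the mill's open jar and stand the empty beaker upright back on the worktop, clear of the mill. Then take the mill's upright sprung clamp arm by its crossbar, swing it over and press it down past the last click of its ratchet until the lid is bedded fully home on the jar, and finish while still holding it pressed home there, because the ratchet alone leaves the lid a few millimetres slack and I want to put the locking pin in. Leave the amber bottle, the vial and the notebook where they are.

Things in the scene. Friction and masses are not known exactly. Their poses are not given: they have to be found in the camera images.
- mill: Small ball mill, fixed: white housing and steel plate, 236 x 150 mm (x -76 to +160, y +-75), plate top 44 mm up. Origin on the worktop under the axis of its open jar, z up; x points level from the jar to the hinge of the clamp arm (roughly away from the robot), y level along the hinge (roughly to the robot's left).
- jar_mouth (a point): Centre of the open mouth of the fixed steel jar, level with its rim, 94 mm above the worktop. The jar is 76 mm across outside (82 mm at the rim), 64 mm inside; its inner floor is 50 mm above the worktop.
- clamp_hinge (a point): Middle of the clamp arm's level hinge axis, 85 mm along the mill's x from the jar's axis, 107 mm above the worktop. On its left side: ratchet disc of 80 mm with three teeth, sprung pawl behind. A wall shelf overhangs the rear of the worktop: beyond x = 0.67 m and left of y = -0.2 m, underside 0.43 m above the worktop.
- clamp_arm (a joint): Clamp arm angle. 0: open, upright above the hinge, lid facing the robot; grows as the arm swings over to the mill's -x and down. 1.571: level; 1.58: firm stop, lid home. A spring drives it to 0 (about 3 N at the crossbar open, 10 N shut). The ratchet clicks at about 1.13, 1.33 and last 1.525; let go there, it rests on the pawl at about 1.49, lid 7 mm slack.
- grip_left (a point): On the axis of the black crossbar at the arm's end, 44 mm to the left (mill +y) of its middle. Crossbar: round, 14 mm, 148 mm long, along the mill's y; each half free for 50 mm between hub (24 mm wide) and end knob (18 mm). Arm open, this point is 145 mm above the hinge axis and 3 mm to the mill's +x of it; it turns with the arm (shut: 110 mm above the worktop, in front of the jar).
- grip_right (a point): The same for the right (mill -y) half of the crossbar, 44 mm from the middle.
- beaker: Small clear glass beaker, about 54 mm across (58 mm over the lip), 70 mm tall, about 60 g, standing upright on the worktop with the six balls in it. Origin: centre of its underside, z up along its axis.
- ball_1_center (a point): Centre of steel grinding ball 1 of 6: polished ball of 15 mm, 14 g, in the beaker at the start.
- ball_2_center (a point): Centre of steel grinding ball 2 of 6: polished ball of 15 mm, 14 g, in the beaker at the start.
- ball_3_center (a point): Centre of steel grinding ball 3 of 6: polished ball of 15 mm, 14 g, in the beaker at the start.
- ball_4_center (a point): Centre of steel grinding ball 4 of 6: polished ball of 15 mm, 14 g, in the beaker at the start.
- ball_5_center (a point): Centre of steel grinding ball 5 of 6: polished ball of 15 mm, 14 g, in the beaker at the start.
- ball_6_center (a point): Centre of steel grinding ball 6 of 6: polished ball of 15 mm, 14 g, in the beaker at the start.
- amber_bottle: Bystander: brown glass bottle with white cap, 43 mm across, 94 mm tall, behind the beaker. Origin: centre of its underside.
- sample_vial: Bystander: small vial with white cap, 24 mm across, 64 mm tall, to the right of the mill. Origin: centre of its underside.
- notebook: Bystander: green notebook, 210 x 156 x 16 mm, lying flat to the left of the beaker. Origin: centre of its underside.

How it is judged (in metres and radians):
On the way, in this order (a step that is already met when the one before it is completed fails the run):
1. all six balls have gone into the jar while the beaker is held up off the worktop (horizontal distance between each of ball_1_center, ball_2_center, ball_3_center, ball_4_center, ball_5_center, ball_6_center and jar_mouth below 0.033 m and z of ball_1_center in the frame of mill between 0.05 and 0.09 m and z of ball_2_center in the frame of mill between 0.05 and 0.09 m and z of ball_3_center in the frame of mill between 0.05 and 0.09 m and z of ball_4_center in the frame of mill between 0.05 and 0.09 m and z of ball_5_center in the frame of mill between 0.05 and 0.09 m and z of ball_6_center in the frame of mill between 0.05 and 0.09 m and height (world z) of beaker above 0.04 m), for 0.1 s.
2. the beaker stands upright on the worktop, let go (height (world z) of beaker between -0.01 and 0.012 m and angle between beaker's own z axis and vertical below 0.15 rad and contact force between the fingers and beaker below 0.1 N), for 0.2 s.
3. the clamp arm has been pressed past the last click (value of joint clamp_arm above 1.535 rad), for 0.1 s.
At the end, for the whole second after the job is handed in: All six balls are in the jar; the beaker stands upright (within 0.15 rad) on the worktop, at least 100 mm from the jar's axis; the clamp arm is past its last click and held home beyond 1.545 rad by the fingers, which press on it with more than 3 N (horizontal distance between each of ball_1_center, ball_2_center, ball_3_center, ball_4_center, ball_5_center, ball_6_center and jar_mouth below 0.033 m and z of ball_1_center in the frame of mill between 0.05 and 0.09 m and z of ball_2_center in the frame of mill between 0.05 and 0.09 m and z of ball_3_center in the frame of mill between 0.05 and 0.09 m and z of ball_4_center in the frame of mill between 0.05 and 0.09 m and z of ball_5_center in the frame of mill between 0.05 and 0.09 m and z of ball_6_center in the frame of mill between 0.05 and 0.09 m and height (world z) of beaker between -0.01 and 0.012 m and angle between beaker's own z axis and vertical below 0.15 rad and horizontal distance between beaker and jar_mouth above 0.1 m and value of joint clamp_arm above 1.545 rad and contact force between the fingers and mill above 3 N); the arm keeps its last pose, push and grip.
It fails at once if a bystander (amber bottle, vial or notebook) is shifted by more than 30 mm or the bottle or vial tipped over (distance of any of amber_bottle, sample_vial, notebook from where it was at the start of the episode above 0.03 m or angle between any of amber_bottle, sample_vial's own z axis and vertical above 0.5 rad).
It also fails if it takes over 64 s, if anything falls off the work surface, if the arm or the gripper's body presses on something with over 40 N, if the wrist force passes 120 N, or if a joint passes its speed limit or range.

ROBOT

A 7-joint arm with a two-finger parallel gripper is mounted at the origin on a cart in front of the work surface, level with it; the furniture and walls round the work are solid. World frame = base frame: x ahead of the robot, y to its left, z up, the work surface at z = 0. Lengths are in m, angles in degrees, forces in N, time in s.
With the tool pointing down it reaches from about 0.4 to 0.925 m from the base axis. Payload 4.1 kg.
Tool frame: the origin (TCP) lies where the fingers leave the gripper's body, on its centre line; the fingertips stand 73 mm ahead of it and the grasp point (between the pads) lies 54 mm ahead of it; z points along the fingers, y is the line along which they close (so a half turn about z gives the same grasp; the last joint's range is limited). The gripper opens to 85 mm and grips with 20 to 120 N. Pads are 22 mm wide; open, the fingers measure 114 mm over their backs; the gripper's body (76 mm by 85 mm) begins 54 mm behind the grasp point. The pads swing forward as they close: fully open they stand 13 mm farther back than shut.
Start: joints at [-74.198, 22.827, 2.584, 88.041, -1.071, 69.15, -2.905], TCP at [0.238, 0.605, 0.304] pointing down, gripper open.
Joint ranges: [-161.44, 161.44], [-28.35, 127.94], [-78.24, 83.42], [0, 140.83], [-78.03, 258.03], [13.02, 114.36], [-168.23, 168.23]. Speed limits (degrees/s): [147.25, 147.25, 180, 180, 180, 180, 180].

INTERFACE

Orientations are given as [roll, pitch, yaw] about the fixed x, y, z axes, in that order (R = Rz(yaw) Ry(pitch) Rx(roll)).
In Python, from plant import r gives the robot as it stands.
- The arm moves only by the shell command python3 shift.py 'ROWS'. ROWS is a JSON list of rows, 1 to 20 of them, each of 7 numbers: the opening from 0.0 (shut) to 1.0 (fully open), then dx, dy, dz in m, then a rotation vector rx, ry, rz in degrees; each row shifts and turns the commanded pose from where the row before left it, along the tool's axes as they then stand; what a row does not reach is not made up. A row lasts 1/10 s, in which the tool goes at most 0.05 m and 8.59 degrees, less where a joint would pass 70% of its speed; a pose out of reach is approached as far as the arm can. The fingers move at their own pace and stop on an object; the grip force is fixed at half the most. Time passes only in rows, so rows that do not move let the fingers close. It prints the time, the measured TCP pose, the force, the opening and the grip force at its end.
- r.sense(): the state, without advancing time (a new reading comes with each control period).
- r.snapshot(name): name is "side" or "top" or "wrist"; returns the picture (400x640x3 uint8, red, green, blue); there is no depth.
- r.camera_model(name): a dict with "fx", "fy", "cx", "cy" (pixels), "k1" (the pictures are not rectified: a ray, as slopes to the right and down, at radius r is drawn at 1 + k1 r^2 times it, then the intrinsics apply), "rvec" (rotation vector, rad) and "tvec" (3), from world to camera coordinates, as OpenCV has them; the wrist camera has in their place "T_tool_cam" (4x4, takes a point from camera to tool coordinates, whose origin is the TCP and whose axes are the flange's). Camera axes: x right, y down, z forward; pixel columns grow to the right and rows downward; lengths in m; the calibration is good to about 2 mm. A picture is of the moment at which its call begins: read the wrist's pose just before it. camera_model takes no time and is no camera call.
- r.job_done(): hands the job in; it is judged then, once.
The state is a dict: "time_s": time; "joint_pos": joint angles; "joint_vel": joint speeds; "joint_efforts": joint torques, N m; "tcp_pos": TCP position; "ee_rot": TCP orientation; "contact_force": force on the tool from outside, world axes, zero at the start; "ft_torque": the same for the moment, N m; "gripper_width": opening from 0.0 (shut) to 1.0 (fully open); "grip_force": force on a finger pad.
Only numpy, scipy, OpenCV 4.12 (cv2) and the standard library are available. Lean on these libraries where they do the work, as an engineer would, in place of code of your own. Each camera call takes 0.05 s, during which the arm holds its last target. There are 200 camera calls.

## Working session

There is one attempt and no reset: what is moved stays moved. The work goes in short steps, Python scripts to look and compute and a shell command to move; the robot and the scene stay as the last step left them, time stands still between calls to the robot, and variables do not carry over. Pictures are saved under pics/ and viewed, at most 10 in all, crops included, and the job is handed in when it is done.

```bash
ls; mkdir -p pics
python3 - <<'E'
from plant import r
import cv2
for n in("side","top"):
    cv2.imwrite(f"pics/{n}0.png",r.snapshot(n)[:,:,::-1]); print(n,r.camera_model(n))
print(r.camera_model("wrist")); print(r.sense())
E
```

```text
pics
plant.py
shift.py
side {'fx': 368.9265462258364, 'fy': 368.9265462258364, 'cx': 316.9656637848846, 'cy': 199.1799748843642, 'k1': -0.000544523075953091, 'rvec': array([ 2.13045393, -0.59362865,  0.28832142]), 'tvec': array([-0.47798101,  0.30387774,  1.11837746])}
top {'fx': 387.26668096142976, 'fy': 387.26668096142976, 'cx': 320.14046375038623, 'cy': 197.84137372697015, 'k1': 0.028148584219268663, 'rvec': array([ 2.16824045, -2.17308358,  0.14270928]), 'tvec': array([-0.03569466,  0.56440713,  1.26062265])}
{'fx': 293.15079228198977, 'fy': 293.15079228198977, 'cx': 317.58231028899206, 'cy': 198.42577167747098, 'k1': -0.007389633167939356, 'T_tool_cam': array([[-1.23898126e-03, -9.63070915e-01, -2.69245015e-01,
         6.72468355e-02],
       [ 9.99998994e-01, -1.37911175e-03,  3.31305656e-04,
         1.20631686e-03],
       [-6.90389804e-04, -2.69244334e-01,  9.63071655e-01,
        -7.03408129e-02],
       [ 0.00000000e+00,  0.00000000e+00,  0.00000000e+00,
         1.00000000e+00]])}
{'time_s': 0.1, 'joint_pos': array([-74.19857243,  22.8678315 ,   2.57978892,  88.10612999,
        -1.07096143,  69.15013899,  -2.90514316]), 'joint_vel': array([ 0.07229323, -0.04888357, -0.08100828, -0.24734502, -0.05710684,
        0.08118655, -0.03780351]), 'joint_efforts': array([ 3.41247316e-03, -4.76261330e+01,  1.37008533e+00, -2.54951745e+01,
        1.19751220e-02,  4.94823777e-03, -5.11028958e-06]), 'tcp_pos': array([0.23775307, 0.60448873, 0.30297174]), 'ee_rot': array([-1.79900285e+02,  7.14166533e-03,  1.58533203e+02]), 'contact_force': array([-0.54554672,  0.74062724, -0.46183678]), 'ft_torque': array([0.05897538, 0.01640343, 0.0223454 ]), 'grip_force': 0.0, 'gripper_width': 0.9953897692721225}
```

View pics/side0.png

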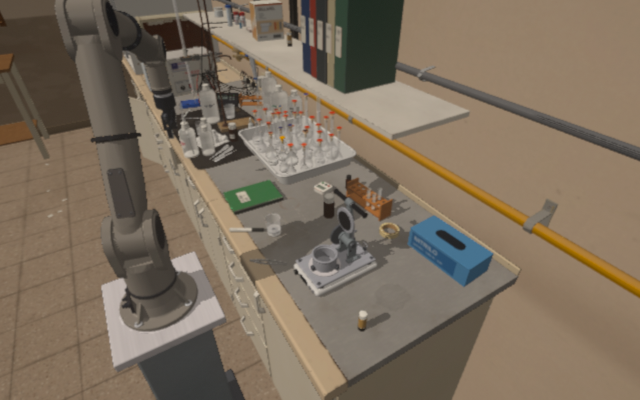

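View pics/top0.png

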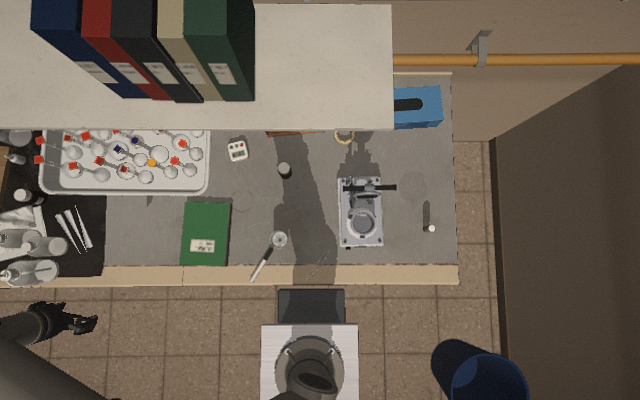

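The side view shows the beaker near (273,225), the mill near (333,262), the bottle at (328,207) and the vial at (362,320). In the top view they are at (280,240), (361,212), (284,170) and (431,228). I'll enlarge crops of both.

Run:
```python
import cv2,numpy as np
t=cv2.imread("pics/top0.png")[160:290,235:435]; s=cv2.imread("pics/side0.png")[185:335,220:390]
t=cv2.resize(t,None,fx=4,fy=4,interpolation=2); cv2.imwrite("pics/tc.png",t)
s=cv2.resize(s,None,fx=4,fy=4,interpolation=2); cv2.imwrite("pics/sc.png",s)
```

```text
(no output)
```

View pics/tc.png

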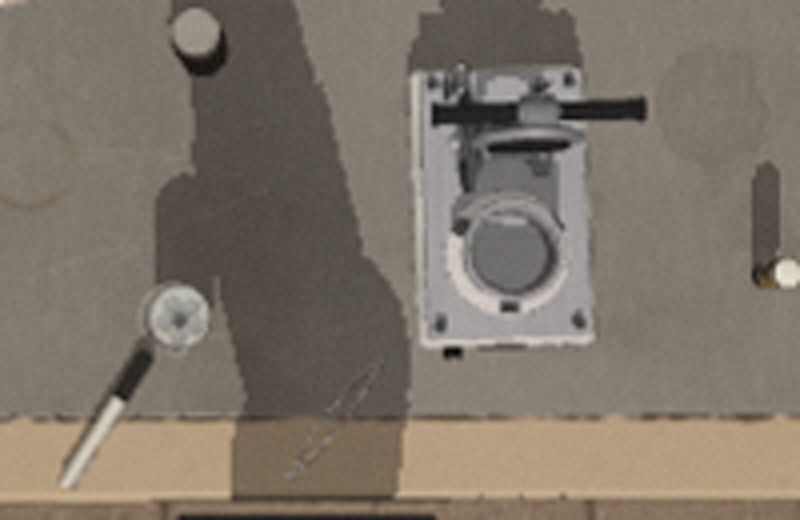

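View pics/sc.png

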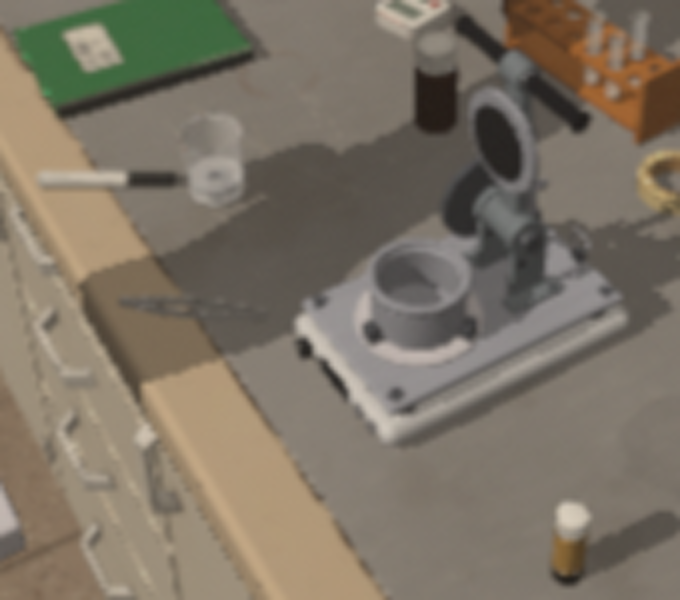

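Readings in the top crop: jar rim centre (511,252), crossbar ends (433,114) and (646,107), beaker lip (178,315), vial cap (787,271), bottle cap (197,33). In the side crop: jar rim (420,278), beaker lip (212,131) and base (216,190), crossbar ends (463,25) and (582,118).

```bash
cat > h.py <<'E'
import numpy as np,cv2
from plant import r
from scipy.spatial.transform import Rotation as Ro
def ray(n,u,v,T=None):
    c=r.camera_model(n); x=(u-c['cx'])/c['fx']; y=(v-c['cy'])/c['fy']; a,b=x,y
    for _ in range(9):
        k=1+c['k1']*(a*a+b*b); a,b=x/k,y/k
    d=np.array([a,b,1.])
    if n=='wrist':
        M=T@c['T_tool_cam']; return M[:3,3],M[:3,:3]@d
    R=cv2.Rodrigues(c['rvec'])[0]; return -R.T@c['tvec'],R.T@d
def atz(n,u,v,z,T=None):
    o,d=ray(n,u,v,T); return o+d*(z-o[2])/d[2]
def tool():
    s=r.sense(); T=np.eye(4); T[:3,:3]=Ro.from_euler('xyz',s['ee_rot'],degrees=True).as_matrix(); T[:3,3]=s['tcp_pos']; return T
E
python3 - <<'E'
from h import *
np.set_printoptions(precision=4,suppress=True)
t=lambda x,y,z:atz('top',(x+.5)/4-.5+235,(y+.5)/4-.5+160,z)
s=lambda x,y,z:atz('side',(x+.5)/4-.5+220,(y+.5)/4-.5+185,z)
print('jar',t(511,252,.094),s(420,278,.094))
print('bar',t(433,114,.252),t(646,107,.252),s(463,25,.252),s(582,118,.252))
print('beak lip',t(178,315,.07),s(212,131,.07),'base',s(216,190,0.0))
print('plate',[t(*p,.044)[:2] for p in((412,75),(580,68),(595,345),(422,347))])
print('vial',t(787,271,.064),s(572,515,.064)); print('bottle',t(197,33,.094),s(436,42,.094))
print('spat',t(65,485,.0),t(150,350,0))
E
```

```text
jar [ 0.4783 -0.1691  0.094 ] [ 0.479  -0.1781  0.094 ]
bar [ 0.5663 -0.0964  0.252 ] [ 0.571  -0.2448  0.252 ] [ 0.5667 -0.0989  0.252 ] [ 0.5749 -0.2395  0.252 ]
beak lip [0.4298 0.0952 0.07  ] [0.4312 0.0986 0.07  ] base [0.4296 0.0999 0.    ]
plate [array([ 0.6282, -0.0952]), array([ 0.634 , -0.2355]), array([ 0.4047, -0.2429]), array([ 0.4035, -0.1015])]
vial [ 0.464  -0.3962  0.064 ] [ 0.4636 -0.3973  0.064 ]
bottle [0.654  0.0799 0.094 ] [0.6575 0.0814 0.094 ]
spat [0.2905 0.1937 0.    ] [0.4014 0.1246 0.    ]
```

```bash
cat >> h.py <<'E'
np.set_printoptions(precision=4,suppress=True)
def pose(p,psi,el,roll=0,back=0.0):
    """tool z at heading psi, elevation el (deg); roll 0: tool x up; roll about tool z. p = point `back` ahead of TCP"""
    a,e=np.radians([psi,el]); z=np.array([np.cos(e)*np.cos(a),np.cos(e)*np.sin(a),np.sin(e)])
    y=np.array([np.sin(a),-np.cos(a),0]); x=np.cross(y,z)
    T=np.eye(4); T[:3,:3]=np.c_[x,y,z]@Ro.from_euler('z',roll,degrees=True).as_matrix(); T[:3,3]=np.array(p)-back*z; return T
def plan(T1,N=None,T0=None):
    T0=tool() if T0 is None else T0
    rv=Ro.from_matrix(T0[:3,:3].T@T1[:3,:3]).as_rotvec(degrees=True); t=T0[:3,:3].T@(T1[:3,3]-T0[:3,3])
    N=N or int(np.ceil(max(np.linalg.norm(rv)/8.4,np.linalg.norm(t)/.045)))
    S=sum(Ro.from_rotvec(rv*k/N,degrees=True).as_matrix() for k in range(N))
    d=np.linalg.solve(S,t); print(N,'x',np.round(d,4),np.round(rv/N,2),'|d|',np.linalg.norm(d).round(3),np.linalg.norm(rv/N).round(2))
    T=T0.copy(); tr=[]
    for k in range(N): T[:3,3]+=T[:3,:3]@d; T[:3,:3]=T[:3,:3]@Ro.from_rotvec(rv/N,degrees=True).as_matrix(); tr.append(T[:3,3].copy())
    print('path',tr[N//3],tr[2*N//3],tr[-1])
E
python3 - <<'E'
from h import *
plan(pose([.430,.097,.20],12,-20,0,.05),16)
E
```

```text
16 x [-0.0417  0.0069 -0.0166] [-5.4   1.63  7.71] |d| 0.045 9.55
path [0.4418 0.4572 0.3766] [0.4772 0.2412 0.3456] [0.384  0.0872 0.2171]
```

Run:
```python
from h import *
plan(pose([.430,.097,.20],12,-20,0,.05),18)
```

```text
18 x [-0.037   0.0065 -0.0148] [-4.8   1.45  6.85] |d| 0.04 8.49
path [0.4464 0.4483 0.3774] [0.4723 0.2185 0.3357] [0.384  0.0872 0.2171]
```

```bash
python3 shift.py '[[1,-0.037,0.0065,-0.0148,-4.8,1.45,6.85],[1,-0.037,0.0065,-0.0148,-4.8,1.45,6.85],[1,-0.037,0.0065,-0.0148,-4.8,1.45,6.85],[1,-0.037,0.0065,-0.0148,-4.8,1.45,6.85],[1,-0.037,0.0065,-0.0148,-4.8,1.45,6.85],[1,-0.037,0.0065,-0.0148,-4.8,1.45,6.85],[1,-0.037,0.0065,-0.0148,-4.8,1.45,6.85],[1,-0.037,0.0065,-0.0148,-4.8,1.45,6.85],[1,-0.037,0.0065,-0.0148,-4.8,1.45,6.85],[1,-0.037,0.0065,-0.0148,-4.8,1.45,6.85],[1,-0.037,0.0065,-0.0148,-4.8,1.45,6.85],[1,-0.037,0.0065,-0.0148,-4.8,1.45,6.85],[1,-0.037,0.0065,-0.0148,-4.8,1.45,6.85],[1,-0.037,0.0065,-0.0148,-4.8,1.45,6.85],[1,-0.037,0.0065,-0.0148,-4.8,1.45,6.85],[1,-0.037,0.0065,-0.0148,-4.8,1.45,6.85],[1,-0.037,0.0065,-0.0148,-4.8,1.45,6.85],[1,-0.037,0.0065,-0.0148,-4.8,1.45,6.85]]'
python3 - <<'E'
from h import *
print(r.sense()['joint_pos']);T=tool();print(T)
plan(pose([.430,.097,.20],12,-20,0,.05))
E
```

```text
time_s: 1.9
tcp_pos: [0.4311, 0.0866, 0.3794]
ee_rot: [170.2, -58.7, 32.5]
contact_force: [0.9, 1.3, 0.5]
gripper_width: 1.0
grip_force: 0.0
[ -0.0766 -22.9313  -8.8818 140.7538 -77.968   13.0633  -2.7969]
[[ 0.4384  0.4071  0.8013  0.4311]
 [ 0.2794 -0.9091  0.309   0.0866]
 [ 0.8542  0.0884 -0.5123  0.3794]
 [ 0.      0.      0.      1.    ]]
4 x [-0.041  -0.0066  0.0082] [-2.19  2.59  2.45] |d| 0.042 4.19
path [0.4044 0.0828 0.2991] [0.3934 0.084  0.2583] [0.384  0.0872 0.2171]
```

Run:
```python
from h import *
import itertools
q=np.array([[-74.1986,22.8678,2.5798,88.1061,-1.071,69.15,-2.905],[-.0766,-22.9313,-8.8818,140.7538,-77.968,13.0633,-2.7969]])
Rm=[Ro.from_euler('xyz',[-179.90,.007,158.533],degrees=True),Ro.from_matrix(tool()[:3,:3])]
best=[]
for s in itertools.product([1,-1],repeat=7):
  F=[Ro.from_euler('ZYZYZYZ'[:3],[0,0,0]) for _ in range(2)]
  for i in range(2):
    R=Ro.identity()
    for k in range(7): R=R*Ro.from_euler('zyzyzyz'[k],s[k]*q[i,k],degrees=True)
    F[i]=R
  # Rm = A F C ; A=Rz(a), C const=Rz(c)(+flips) : test a,c multiples of 90
  for a in range(0,360,90):
    for fl in (0,180):
     C=(Ro.from_euler('z',a,degrees=True)*F[0]*Ro.from_euler('x',fl,degrees=True)).inv()*Rm[0]
     e=((Ro.from_euler('z',a,degrees=True)*F[1]*Ro.from_euler('x',fl,degrees=True)*C).inv()*Rm[1]).magnitude()*57.3
     best.append((e,s,a,C.as_euler('xyz',degrees=True)))
best.sort(key=lambda b:b[0])
for b in best[:10]: print(b)
```

```text
(0.0006152810740276555, (-1, 1, -1, 1, -1, 1, -1), 0, array([-179.9995,   -0.0001,  -90.0003]))
(0.0006152810740328266, (-1, -1, -1, -1, -1, -1, -1), 180, array([  0.0005,   0.0001, -89.9997]))
(0.0006152810740358977, (-1, 1, -1, 1, -1, 1, -1), 0, array([ 0.0005,  0.0001, 90.0003]))
(0.0006152810740388381, (-1, -1, -1, -1, -1, -1, -1), 180, array([-179.9995,   -0.0001,   89.9997]))
(0.21660914795708236, (-1, -1, -1, -1, -1, -1, 1), 180, array([-179.9995,   -0.0001,   84.1897]))
(0.216609147957084, (-1, 1, -1, 1, -1, 1, 1), 0, array([ 0.0005,  0.0001, 95.8103]))
(0.2166091479570911, (-1, 1, -1, 1, -1, 1, 1), 0, array([-179.9995,   -0.0001,  -95.8103]))
(0.2166091479570935, (-1, -1, -1, -1, -1, -1, 1), 180, array([  0.0005,   0.0001, -84.1897]))
(8.81689765934123, (-1, 1, -1, -1, -1, -1, -1), 90, array([   5.867 ,   45.3431, -177.5881]))
(8.81689765934123, (-1, -1, -1, 1, -1, 1, -1), 270, array([ 5.867 , 45.3431,  2.4119]))
```

Run:
```python
from h import *
T=np.eye(4); T[:3,:3]=Ro.from_euler('xyz',[180,0,108],degrees=True).as_matrix(); T[:3,3]=[.45,.17,.33]
plan(T)
```

```text
12 x [ 0.0047 -0.0031  0.0073] [ 3.86 -3.68 -6.1 ] |d| 0.009 8.1
path [0.4561 0.1235 0.371 ] [0.4585 0.1537 0.3506] [0.45 0.17 0.33]
```

```bash
D='[1,0.0047,-0.0031,0.0073,3.86,-3.68,-6.1]'; python3 shift.py '[[1,0.0047,-0.0031,0.0073,3.86,-3.68,-6.1],[1,0.0047,-0.0031,0.0073,3.86,-3.68,-6.1],[1,0.0047,-0.0031,0.0073,3.86,-3.68,-6.1],[1,0.0047,-0.0031,0.0073,3.86,-3.68,-6.1],[1,0.0047,-0.0031,0.0073,3.86,-3.68,-6.1],[1,0.0047,-0.0031,0.0073,3.86,-3.68,-6.1]]'
python3 -c "
from plant import r
s=r.sense();print(s['joint_pos'].tolist(),s['tcp_pos'].tolist())"
python3 shift.py '[[1,0.0047,-0.0031,0.0073,3.86,-3.68,-6.1],[1,0.0047,-0.0031,0.0073,3.86,-3.68,-6.1],[1,0.0047,-0.0031,0.0073,3.86,-3.68,-6.1],[1,0.0047,-0.0031,0.0073,3.86,-3.68,-6.1],[1,0.0047,-0.0031,0.0073,3.86,-3.68,-6.1],[1,0.0047,-0.0031,0.0073,3.86,-3.68,-6.1]]'
python3 - <<'E'
from h import *
s=r.sense();print(s['joint_pos'].tolist(),s['tcp_pos'].tolist(),s['ee_rot'])
E
```

```text
time_s: 2.5
tcp_pos: [0.4582, 0.1326, 0.3639]
ee_rot: [164.4, -27.0, 74.8]
contact_force: [0.2, 0.0, -0.2]
gripper_width: 0.998
grip_force: 0.0
[12.98219833690472, -8.931822023026887, -22.94303390946317, 120.84042533197693, -28.696880310262287, 44.13104771968375, -12.792344632145243] [0.4582376066224574, 0.1325983712191124, 0.36392296829125736]
time_s: 3.1
tcp_pos: [0.4499, 0.1711, 0.3269]
ee_rot: [-179.5, 0.3, 108.6]
contact_force: [-0.1, 0.4, -0.1]
gripper_width: 1.003
grip_force: 0.0
[4.883145068476939, 5.994096971230961, -33.16385044949831, 107.52863281509765, 3.807601276718499, 68.0003878249406, -11.025455088886185] [0.4498804045087878, 0.17113323896163546, 0.3268664525416916] [-179.5422    0.3361  108.5712]
```

```bash
cat > kin.py <<'E'
from h import *
from scipy.optimize import least_squares
Q=np.array([[-74.1986,22.8678,2.5798,88.1061,-1.071,69.15,-2.905],[-.0766,-22.9313,-8.8818,140.7538,-77.968,13.0633,-2.7969],[12.9822,-8.9318,-22.9430,120.8404,-28.6969,44.1310,-12.7923],[4.8831,5.9941,-33.1639,107.5286,3.8076,68.0004,-11.0255]])
P=np.array([[.23775,.60449,.30297],[.4311,.0866,.3794],[.458238,.132598,.363923],[.449880,.171133,.326866]])
S=[-1,1,-1,1,-1,1,-1]
def frames(q):
    R=np.eye(3);o=[]
    for k in range(7):
        R=R@Ro.from_euler('zyzyzyz'[k],S[k]*q[k],degrees=True).as_matrix(); o.append(R)
    return o
def A(q):
    f=frames(q); return np.c_[[0,0,1],f[0][:,0],f[2][:,2],f[2][:,0],f[3][:,0],f[4][:,2],f[5][:,0],f[6][:,2]]
L=np.linalg.lstsq(np.vstack([A(q) for q in Q]),P.ravel(),rcond=1e-6)[0]
C=Ro.from_euler('z',90,degrees=True).as_matrix()
def fk(q):
    T=np.eye(4); T[:3,:3]=frames(q)[-1]@C; T[:3,3]=A(q)@L; return T
lo=np.array([-161,-28,-78,0.5,-77.5,13.5,-168]);hi=np.array([161,127.5,83,140.3,257.5,114,168])
def ik(T,q0):
    f=lambda q:np.r_[(fk(q)[:3,3]-T[:3,3])*100,Ro.from_matrix(T[:3,:3].T@fk(q)[:3,:3]).as_rotvec()*10,(q-q0)*3e-4]
    s=least_squares(f,np.clip(q0,lo+.1,hi-.1),bounds=(lo,hi),xtol=1e-9); e=f(s.x)
    return s.x,np.linalg.norm(e[:3])*10,np.degrees(np.linalg.norm(e[3:6])/10)
E
python3 - <<'E'
from kin import *
print(L); print([ (A(q)@L-p).round(4) for q,p in zip(Q,P)])
q=r.sense()['joint_pos']
for hd in(-60,-80,-100):
  qq=q
  for nm,T in [('down',pose([.43,.097,.25],hd,-60,180,.05)),('pre',pose([.43,.097,.2],hd,-30,180,.05)),('gr',pose([.43,.097,.045],hd,-30,180,.05)),('lift',pose([.43,.097,.2],hd,-30,180,.05))]+[('pour%d %d'%(e,ro),pose([.44,-.17,.17],hd,e,180+ro,.05)) for e,ro in((-30,0),(-10,0),(0,40),(0,80),(0,120),(0,150),(0,-80),(0,-150))]:
    qq,e1,e2=ik(T,qq); print(hd,nm,qq.round(0),round(e1,1),round(e2,1))
E
```

```text
[ 0.4107  0.0813  0.4964 -0.0192  0.1479  0.4546 -0.0207  0.2702]
[array([-0.0413,  0.0132,  0.0016]), array([-0.0042,  0.0024,  0.0015]), array([ 0.0083, -0.0029, -0.0014]), array([-0.0057,  0.0034, -0.0017])]
-60 down [ -7.   7. -34. 117.  37.  68. -28.] 0.0 0.0
-60 pre [-32.  34. -22. 117.  65.  84. -65.] 0.0 0.0
-60 gr [-35.  59. -16. 111.  75.  76. -81.] 0.0 0.0
-60 lift [-32.  34. -22. 117.  65.  84. -65.] 0.0 0.0
-60 pour-30 0 [ -2.  37. -13. 132. 102.  65. -75.] 0.0 0.0
-60 pour-10 0 [-14.  59.  -6. 127. 103.  86. -95.] 0.0 0.0
-60 pour0 40 [ -16.   69.   -5.  122.  101.   97. -140.] 0.0 0.0
-60 pour0 80 [   3.   72.  -26.  122.  110.  114. -168.] 2.7 5.5
-60 pour0 120 [  37.   80.  -55.  131.  141.  114. -168.] 15.1 29.4
-60 pour0 150 [  69.  127.  -44.  124.  231.  114. -160.] 11.6 21.2
-60 pour0 -80 [ 126.  127.  -58.  124.  118.   14. -168.] 30.7 75.0
-60 pour0 -150 [  67.  127.  -51.  128.  223.  114. -168.] 25.9 52.2
-80 down [-10.  12. -29. 111.  33.  76. -42.] 0.0 0.0
-80 pre [-31.  37. -18. 106.  52.  92. -65.] 0.0 0.0
-80 gr [-33.  58. -14. 101.  58.  82. -77.] 0.0 
[... 614 characters left out ...]
 -54.] 0.0 0.0
-100 pre [-27.  41. -15.  96.  41. 100. -68.] 0.0 0.0
-100 gr [-29.  59. -12.  92.  44.  89. -76.] 0.0 0.0
-100 lift [-27.  41. -15.  96.  41. 100. -68.] 0.0 0.0
-100 pour-30 0 [ -7.  39.  -6. 110.  59.  78. -62.] 0.0 0.0
-100 pour-10 0 [-16.  54.  -0. 104.  63.  90. -70.] 0.0 0.0
-100 pour0 40 [ -23.   62.    8.  100.   60.   93. -111.] 0.0 0.0
-100 pour0 80 [ -28.   63.   14.  100.   57.   89. -148.] 0.0 0.0
-100 pour0 120 [ -53.   80.   47.   99.   27.   69. -168.] 0.0 0.0
-100 pour0 150 [ -69.  110.   70.   97.  -15.   66. -168.] 0.0 0.0
-100 pour0 -80 [ -55.   67.   67.  123.  -77.   14. -168.] 23.6 68.6
-100 pour0 -150 [ -77.  127.   83.  110.  -67.   55. -168.] 9.0 33.2
```

```bash
python3 - <<'E'
s=open('kin.py').read()
s=s.replace("f[6][:,2]]","f[6][:,2],f[0][:,1],f[2][:,1],f[4][:,1]]")
s=s.replace("L=np.linalg.lstsq(np.vstack([A(q) for q in Q]),P.ravel(),rcond=1e-6)[0]",
"""g=np.array([.365,0,.395,-.02,-.02,.385,-.015,.3,.065,-.005,.1])
M=np.vstack([A(q) for q in Q]); L=g+np.linalg.lstsq(np.vstack([M,.005*np.eye(11)]),np.r_[P.ravel()-M@g,np.zeros(11)],rcond=None)[0]""")
open('kin.py','w').write(s)
E
python3 - <<'E'
from kin import *
print(L); print([ (A(q)@L-p).round(4) for q,p in zip(Q,P)])
q=r.sense()['joint_pos']
for hd in(-50,-70,-90):
  qq=q
  for nm,T in [('down',pose([.43,.097,.25],hd,-60,180,.05)),('pre',pose([.43,.097,.2],hd,-30,180,.05)),('gr',pose([.43,.097,.045],hd,-30,180,.05)),('lift',pose([.43,.097,.2],hd,-30,180,.05))]+[('pour%d %d'%(e,ro),pose([.44,-.17,.17],hd,e,180+ro,.05)) for e,ro in((-30,0),(-10,0),(0,-40),(0,-80),(0,-120),(0,-150))]:
    qq,e1,e2=ik(T,qq); print(hd,nm,qq.round(0),round(e1,1),round(e2,1))
E
```

```text
[ 0.2569  0.0001  0.5229 -0.      0.0008  0.4772 -0.      0.265  -0.0119
 -0.0304 -0.0004]
[array([-0., -0.,  0.]), array([-0.,  0.,  0.]), array([ 0., -0., -0.]), array([-0., -0.,  0.])]
-50 down [ -0.  -0. -39. 123.  34.  62. -17.] 0.0 0.0
-50 pre [-23.  19. -38. 131.  65.  83. -62.] 0.0 0.0
-50 gr [-28.  41. -32. 132.  76.  82. -84.] 0.0 0.0
-50 lift [-24.  18. -36. 131.  65.  83. -61.] 0.0 0.0
-50 pour-30 0 [ 51.  29. -78. 140.  88.  83. -49.] 7.2 10.9
-50 pour-10 0 [ 20.  45. -53. 140.  94. 114. -77.] 10.9 16.4
-50 pour0 -40 [ -2.  48. -27. 140.  93. 114. -54.] 10.0 14.9
-50 pour0 -80 [ -2.  48. -27. 140.  93. 114. -14.] 10.0 14.9
-50 pour0 -120 [ -2.  48. -27. 140.  93. 114.  26.] 10.0 14.9
-50 pour0 -150 [ -2.  48. -27. 140.  93. 114.  56.] 10.0 14.9
-70 down [ -5.   6. -36. 117.  33.  73. -35.] 0.0 0.0
-70 pre [-25.  25. -31. 120.  54.  92. -65.] 0.0 0.0
-70 gr [-29.  43. -27. 121.  61.  85. -82.] 0.0 0.0
-70 lift [-26.  25. -31. 120.  54.  92. -65.] 0.0 0.0
-70 pour-30 0 [ -5.  17. -18. 137.  77.  69. -62.] 0.0 0.0
-70 pour-10 0 [-15.  33. -14. 138.  84.  88. -82.] 0.0 0.0
-70 pour0 -40 [-18.  42. -10. 137.  84.  97. -49.] 0.0 0.0
-70 pour0 -80 [-18.  42. -10. 137.  84.  97.  -9.] 0.0 0.0
-70 pour0 -120 [-19.  42. -10. 137.  84.  97.  31.] 0.0 0.0
-70 pour0 -150 [-19.  42. -10. 137.  84.  97.  61.] 0.0 0.0
-90 down [ -8.  12. -31. 111.  29.  81. -50.] 0.0 0.0
-90 pre [-25.  30. -25. 109.  44.  99. -70.] 0.0 0.0
-90 gr [-27.  46. -23. 110.  48.  89. -81.] 0.0 0.0
-90 lift [-25.  30. -25. 109.  44.  99. -70.] 0.0 0.0
-90 pour-30 0 [ -6.  24. -15. 126.  62.  78. -62.] 0.0 0.0
-90 pour-10 0 [-15.  37. -10. 125.  67.  93. -75.] 0.0 0.0
-90 pour0 -40 [-15.  44. -10. 124.  69. 101. -40.] 0.0 0.0
-90 pour0 -80 [-12.  44. -13. 124.  70. 103.  -1.] 0.0 0.0
-90 pour0 -120 [-10.  44. -16. 124.  71. 105.  39.] 0.0 0.0
-90 pour0 -150 [ -8.  44. -18. 124.  71. 106.  68.] 0.0 0.0
```

Run:
```python
from h import *
a=pose([.43,.098,.17],-90,-30,180,.05); plan(a)
plan(pose([.43,.098,.047],-90,-30,180,.05),None,a)
```

```text
8 x [ 0.0047 -0.0021  0.017 ] [ 1.17 -7.38  2.13] |d| 0.018 7.77
path [0.4405 0.1757 0.2748] [0.4339 0.161  0.2243] [0.43   0.1413 0.195 ]
3 x [0.0355 0.     0.0205] [0. 0. 0.] |d| 0.041 0.0
path [0.43   0.1413 0.113 ] [0.43   0.1413 0.072 ] [0.43   0.1413 0.072 ]
```

```bash
python3 shift.py '[[1,0.0047,-0.0021,0.017,1.17,-7.38,2.13],[1,0.0047,-0.0021,0.017,1.17,-7.38,2.13],[1,0.0047,-0.0021,0.017,1.17,-7.38,2.13],[1,0.0047,-0.0021,0.017,1.17,-7.38,2.13],[1,0.0047,-0.0021,0.017,1.17,-7.38,2.13],[1,0.0047,-0.0021,0.017,1.17,-7.38,2.13],[1,0.0047,-0.0021,0.017,1.17,-7.38,2.13],[1,0.0047,-0.0021,0.017,1.17,-7.38,2.13],[1,0,0,0,0,0,0]]'
python3 - <<'E'
from h import *
cv2.imwrite("pics/w1.png",r.snapshot("wrist")[:,:,::-1])
print(r.sense()['joint_pos']);plan(pose([.43,.098,.047],-90,-30,180,.05),4)
c=r.camera_model('wrist');M=np.linalg.inv(tool()@c['T_tool_cam'])
for p in([.43,.098,.07],[.43,.098,0]):
    q=M[:3,:3]@p+M[:3,3];print(q[0]/q[2]*c['fx']+c['cx'],q[1]/q[2]*c['fy']+c['cy'])
E
```

```text
time_s: 4.0
tcp_pos: [0.4286, 0.1415, 0.1913]
ee_rot: [-179.2, 60.1, 90.5]
contact_force: [-0.1, 0.7, -0.3]
gripper_width: 0.998
grip_force: 0.0
[-24.229   33.6451 -26.6514 109.9539  44.5199  97.9563 -72.7536]
4 x [0.0262 0.0002 0.0154] [-0.05 -0.03  0.03] |d| 0.03 0.07
path [0.4296 0.1417 0.1327] [0.4298 0.1415 0.1023] [0.43   0.1413 0.072 ]
317.6451513299857 85.74613297221693
318.0129098729312 -14.79343329070852
```

View pics/w1.png

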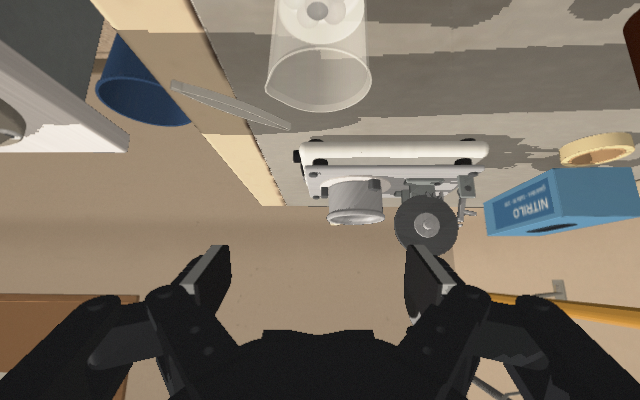

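The wrist view is upside down. It shows the beaker rim centred at about (318,80), against (318,86) predicted, so the beaker lies midway between the pads. I'll go down and grip it.

```bash
python3 shift.py '[[1,0.0262,0.0002,0.0154,0,0,0],[1,0.0262,0.0002,0.0154,0,0,0],[1,0.0262,0.0002,0.0154,0,0,0],[1,0.0262,0.0002,0.0154,0,0,0],[1,0,0,0,0,0,0],[0.4,0,0,0,0,0,0],[0.4,0,0,0,0,0,0],[0.4,0,0,0,0,0,0],[0.4,0,0,0,0,0,0],[0.4,0,0,0,0,0,0],[0.4,0,0,0,0,0,0]]'
```

```text
time_s: 5.15
tcp_pos: [0.4315, 0.1421, 0.0758]
ee_rot: [179.5, 59.9, 89.4]
contact_force: [-1.6, 1.4, 7.1]
gripper_width: 0.632
grip_force: 61.5
```

```bash
python3 shift.py '[[0.4,-0.0260,0,-0.015,0,0,0],[0.4,-0.0260,0,-0.015,0,0,0],[0.4,-0.0260,0,-0.015,0,0,0],[0.4,-0.0260,0,-0.015,0,0,0],[0.4,-0.0260,0,-0.015,0,0,0]]'
cat > pour.py <<'E'
from kin import *
J=np.array([.479,-.171])
Tg=np.eye(4); Tg[:3,:3]=Ro.from_euler('xyz',[179.5,59.9,89.4],degrees=True).as_matrix(); Tg[:3,3]=[.4315,.1421,.0758]
B=np.eye(4); B[:3,3]=[.431,.098,.0]   # beaker at grasp
TB=np.linalg.inv(Tg)@B
def pp(hd,el,phi,h,off):
    """tool pose with the mouth's lowest point over jar - off*d at height h"""
    T=pose([0,0,0],hd,el,180-phi); K=T@TB; u=K[:3,2]; n=np.hypot(*u[:2]); d=np.array([u[0]/n,u[1]/n,0])
    w=-(np.array([0,0,1])-u*u[2]); w/=np.linalg.norm(w)
    lip=K[:3,3]+.07*u+.028*w
    T[:3,3]+=np.array([J[0],J[1],h])-off*d-lip; return T,np.degrees(np.arccos(u[2])),d
E
python3 - <<'E'
from pour import *
q=r.sense()['joint_pos']; print(tool()[:3,3])
for hd in(-90,-75):
  qq=q
  for phi,h,off in((15,.19,.03),(45,.16,.02),(70,.13,.018),(90,.125,.015),(105,.125,.015),(120,.125,.015),(135,.13,.015)):
    T,t,d=pp(hd,-10,phi,h,off); qq,a,b=ik(T,qq); K=T@TB
    print(hd,phi,round(t),d[:2],T[:3,3],'base',K[:3,3],qq.round(),round(a,1),round(b,1))
E
```

```text
time_s: 5.65
tcp_pos: [0.4307, 0.1411, 0.2253]
ee_rot: [179.7, 59.7, 89.6]
contact_force: [-0.4, 0.7, -1.1]
gripper_width: 0.637
grip_force: 63.3
[0.4307 0.1411 0.2253]
-90 15 25 [0.5472 0.837 ] [ 0.4446 -0.1741  0.1924] base [ 0.4327 -0.2418  0.138 ] [ -6.  34. -12. 126.  74.  92. -58.] 0.0 0.0
-90 45 47 [0.8456 0.5338] [ 0.434  -0.1494  0.1753] base [ 0.4028 -0.2191  0.1323] [ -7.  37. -15. 127.  71.  94. -31.] 0.0 0.0
-90 70 68 [0.8784 0.478 ] [ 0.438  -0.1431  0.157 ] base [ 0.397  -0.2156  0.1298] [ -6.  40. -16. 126.  72.  95.  -8.] 0.0 0.0
-90 90 85 [0.8681 0.4963] [ 0.4469 -0.1391  0.1596] base [ 0.4034 -0.2142  0.1471] [ -6.  40. -18. 125.  72.  96.  13.] 0.0 0.0
-90 105 98 [0.8426 0.5386] [ 0.453  -0.1373  0.1638] base [ 0.4112 -0.2143  0.1624] [ -5.  40. -18. 124.  72.  97.  28.] 0.0 0.0
-90 120 110 [0.7952 0.6064] [ 0.4597 -0.1353  0.1665] base [ 0.4224 -0.2142  0.1753] [ -4.  40. -19. 123.  72.  98.  44.] 0.0 0.0
-90 135 121 [0.7118 0.7024] [ 0.4663 -0.133   0.1727] base [ 0.436  -0.2134  0.1902] [ -4.  39. -20. 122.  73.  98.  60.] 0.0 0.0
-75 15 25 [0.3119 0.9501] [ 0.
[... 170 characters left out ...]
2  0.1323] [ -9.  34. -13. 136.  85.  88. -35.] 0.0 0.0
-75 70 68 [0.7247 0.689 ] [ 0.4322 -0.1546  0.157 ] base [ 0.4113 -0.2353  0.1298] [-10.  37. -13. 135.  85.  89. -12.] 0.0 0.0
-75 90 85 [0.7101 0.7041] [ 0.4397 -0.1485  0.1596] base [ 0.4172 -0.2323  0.1471] [-10.  37. -13. 134.  84.  89.   9.] 0.0 0.0
-75 105 98 [0.6744 0.7383] [ 0.4451 -0.1451  0.1638] base [ 0.4247 -0.2304  0.1624] [-10.  36. -14. 134.  84.  89.  25.] 0.0 0.0
-75 120 110 [0.6112 0.7915] [ 0.4511 -0.1415  0.1665] base [ 0.4355 -0.2273  0.1753] [-10.  36. -14. 133.  84.  89.  41.] 0.0 0.0
-75 135 121 [0.5057 0.8627] [ 0.4569 -0.1375  0.1727] base [ 0.4485 -0.2231  0.1902] [-10.  35. -14. 132.  83.  89.  57.] 0.0 0.0
```

Run:
```python
from pour import *
T0=tool()
for phi,h,off,N in((15,.19,.03,9),(45,.16,.02,5),(70,.13,.018,5),(90,.125,.015,6),(105,.125,.015,8),(120,.125,.015,8),(135,.13,.015,8)):
    T=pp(-90,-10,phi,h,off)[0]; print(phi,end=' '); plan(T,N,T0); T0=T
```

```text
15 9 x [-0.0095  0.0008  0.0341] [ 0.28 -2.25 -1.67] |d| 0.035 2.81
path [0.4343 0.0024 0.1974] [ 0.4395 -0.1035  0.1904] [ 0.4446 -0.1741  0.1924]
45 5 x [ 0.0048  0.     -0.0043] [ 0. -0. -6.] |d| 0.006 6.0
path [ 0.4417 -0.1641  0.1849] [ 0.437  -0.1542  0.1782] [ 0.434  -0.1494  0.1753]
70 5 x [ 0.0015  0.0036 -0.0006] [-0.  0. -5.] |d| 0.004 5.0
path [ 0.4366 -0.1469  0.1682] [ 0.4379 -0.1444  0.1607] [ 0.438  -0.1431  0.157 ]
90 6 x [-0.0015 -0.     -0.0007] [ 0.    0.   -3.33] |d| 0.002 3.33
path [ 0.4424 -0.1412  0.1587] [ 0.4454 -0.1398  0.1594] [ 0.4469 -0.1391  0.1596]
105 8 x [-0.0007 -0.0006 -0.0003] [-0.   -0.   -1.87] |d| 0.001 1.87
path [ 0.449  -0.1384  0.1614] [ 0.4514 -0.1377  0.1629] [ 0.453  -0.1373  0.1638]
120 8 x [-0.0007 -0.0006 -0.0003] [ 0.   -0.   -1.88] |d| 0.001 1.88
path [ 0.4554 -0.1366  0.165 ] [ 0.458  -0.1358  0.166 ] [ 0.4597 -0.1353  0.1665]
135 8 x [-0.0002 -0.0011 -0.0004] [ 0.    0.   -1.87] |d| 0.001 1.87
path [ 0.462  -0.1344  0.169 ] [ 0.4645 -0.1336  0.1713] [ 0.4663 -0.133   0.1727]
```

```bash
python3 shift.py '[[0.4,-0.0095,0.0008,0.0341,0.28,-2.25,-1.67],[0.4,-0.0095,0.0008,0.0341,0.28,-2.25,-1.67],[0.4,-0.0095,0.0008,0.0341,0.28,-2.25,-1.67],[0.4,-0.0095,0.0008,0.0341,0.28,-2.25,-1.67],[0.4,-0.0095,0.0008,0.0341,0.28,-2.25,-1.67],[0.4,-0.0095,0.0008,0.0341,0.28,-2.25,-1.67],[0.4,-0.0095,0.0008,0.0341,0.28,-2.25,-1.67],[0.4,-0.0095,0.0008,0.0341,0.28,-2.25,-1.67],[0.4,-0.0095,0.0008,0.0341,0.28,-2.25,-1.67],[0.4,0.0048,0,-0.0043,0,0,-6],[0.4,0.0048,0,-0.0043,0,0,-6],[0.4,0.0048,0,-0.0043,0,0,-6],[0.4,0.0048,0,-0.0043,0,0,-6],[0.4,0.0048,0,-0.0043,0,0,-6]]'
python3 - <<'E'
from pour import *
cv2.imwrite("pics/s2.png",cv2.resize(r.snapshot("side")[160:310,230:430,::-1],None,fx=4,fy=4))
T0=tool()
for phi,h,off,N in((45,.16,.02,1),(70,.13,.018,5)):
    T=pp(-90,-10,phi,h,off)[0]; plan(T,N,T0)
E
```

```text
time_s: 7.05
tcp_pos: [0.4344, -0.1488, 0.1742]
ee_rot: [-103.9, 44.0, 170.2]
contact_force: [-0.2, 1.3, -2.0]
gripper_width: 0.633
grip_force: 63.6
1 x [-0.0013 -0.0013  0.0009] [0.07 0.02 0.42] |d| 0.002 0.43
path [ 0.434  -0.1494  0.1753] [ 0.434  -0.1494  0.1753] [ 0.434  -0.1494  0.1753]
5 x [ 0.0013  0.0033 -0.0004] [ 0.01  0.01 -4.92] |d| 0.004 4.92
path [ 0.4365 -0.1461  0.1672] [ 0.4378 -0.1441  0.1604] [ 0.438  -0.1431  0.157 ]
```

View pics/s2.png

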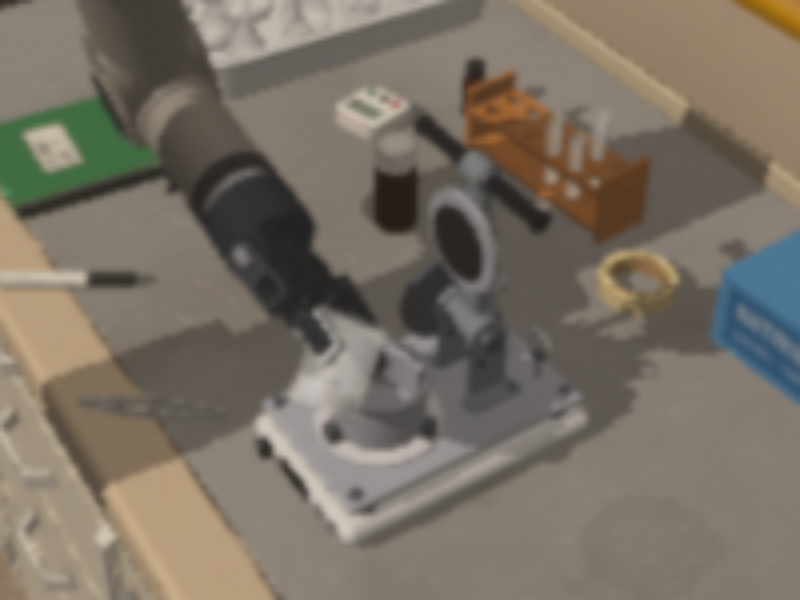

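The beaker, crop (345,365), is tilted above the near side of the jar, crop (385,410), as planned. I'll carry on with the pour.

```bash
python3 shift.py '[[0.4,0.0013,0.0033,-0.0004,0,0,-5],[0.4,0.0013,0.0033,-0.0004,0,0,-5],[0.4,0.0013,0.0033,-0.0004,0,0,-5],[0.4,0.0013,0.0033,-0.0004,0,0,-5],[0.4,0.0013,0.0033,-0.0004,0,0,-5],[0.4,-0.0015,0,-0.0007,0,0,-3.33],[0.4,-0.0015,0,-0.0007,0,0,-3.33],[0.4,-0.0015,0,-0.0007,0,0,-3.33],[0.4,-0.0015,0,-0.0007,0,0,-3.33],[0.4,-0.0015,0,-0.0007,0,0,-3.33],[0.4,-0.0015,0,-0.0007,0,0,-3.33],[0.4,-0.0007,-0.0006,-0.0003,0,0,-1.87],[0.4,-0.0007,-0.0006,-0.0003,0,0,-1.87],[0.4,-0.0007,-0.0006,-0.0003,0,0,-1.87],[0.4,-0.0007,-0.0006,-0.0003,0,0,-1.87],[0.4,-0.0007,-0.0006,-0.0003,0,0,-1.87],[0.4,-0.0007,-0.0006,-0.0003,0,0,-1.87],[0.4,-0.0007,-0.0006,-0.0003,0,0,-1.87],[0.4,-0.0007,-0.0006,-0.0003,0,0,-1.87]]'
python3 - <<'E'
from pour import *
plan(pp(-90,-10,105,.125,.015)[0],1)
E
python3 shift.py '[[0.4,-0.0007,-0.0006,-0.0003,0,0,-1.87],[0.4,-0.0007,-0.0006,-0.0003,0,0,-1.87],[0.4,-0.0007,-0.0006,-0.0003,0,0,-1.87],[0.4,-0.0007,-0.0006,-0.0003,0,0,-1.87],[0.4,-0.0007,-0.0006,-0.0003,0,0,-1.87],[0.4,-0.0007,-0.0006,-0.0003,0,0,-1.87],[0.4,-0.0007,-0.0006,-0.0003,0,0,-1.87],[0.4,-0.0007,-0.0006,-0.0003,0,0,-1.87],[0.4,-0.0002,-0.0011,-0.0004,0,0,-1.87],[0.4,-0.0002,-0.0011,-0.0004,0,0,-1.87],[0.4,-0.0002,-0.0011,-0.0004,0,0,-1.87],[0.4,-0.0002,-0.0011,-0.0004,0,0,-1.87],[0.4,-0.0002,-0.0011,-0.0004,0,0,-1.87],[0.4,-0.0002,-0.0011,-0.0004,0,0,-1.87],[0.4,-0.0002,-0.0011,-0.0004,0,0,-1.87],[0.4,-0.0002,-0.0011,-0.0004,0,0,-1.87],[0.4,0,0,0,0,0,0],[0.4,0,0,0,0,0,0],[0.4,0,0,0,0,0,0]]'
python3 - <<'E'
from h import *
cv2.imwrite("pics/s3.png",np.hstack([cv2.resize(r.snapshot("side")[190:300,270:370,::-1],(400,440)),cv2.resize(r.snapshot("top")[160:270,310:410,::-1],(400,440))]))
E
```

```text
time_s: 9.0
tcp_pos: [0.4534, -0.1388, 0.1649]
ee_rot: [-100.3, -14.6, -177.4]
contact_force: [0.6, -0.4, -1.6]
gripper_width: 0.631
grip_force: 63.6
1 x [ 0.0001  0.0014 -0.0014] [-0.05 -0.   -0.13] |d| 0.002 0.14
path [ 0.453  -0.1373  0.1638] [ 0.453  -0.1373  0.1638] [ 0.453  -0.1373  0.1638]
time_s: 10.9
tcp_pos: [0.4665, -0.1349, 0.1742]
ee_rot: [-103.8, -44.0, -170.4]
contact_force: [1.9, 0.3, -0.9]
gripper_width: 0.636
grip_force: 63.6
```

View pics/s3.png

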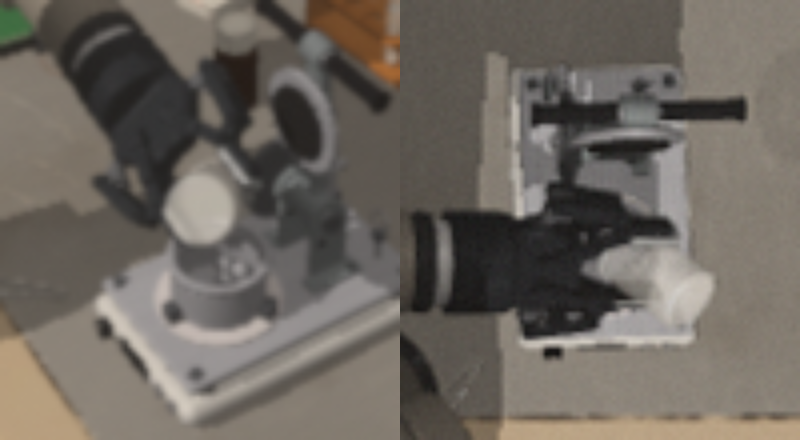

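The balls can be seen in the jar, left crop (235,265), and the beaker looks empty. I'll take it back and set it down where it stood.

Run:
```python
from pour import *
T=Tg.copy(); T[:3,:3]=pose([0,0,0],-90,-30,180)[:3,:3]; T[2,3]+=.10
T1=tool(); T1[:3,3]+=[-.02,0,.06]; plan(T1,2)
plan(T,18,T1); T2=T.copy(); T2[2,3]-=.099; plan(T2,5,T)
```

```text
2 x [ 0.0279 -0.0139 -0.0051] [0. 0. 0.] |d| 0.032 0.0
path [ 0.4565 -0.1349  0.2041] [ 0.4465 -0.1349  0.2341] [ 0.4465 -0.1349  0.2341]
18 x [ 0.0056  0.0091 -0.0133] [-1.31  0.55  7.4 ] |d| 0.017 7.53
path [ 0.3934 -0.0316  0.2136] [0.3967 0.0652 0.1836] [0.4315 0.1421 0.1758]
5 x [0.0171 0.     0.0099] [0. 0. 0.] |d| 0.02 0.0
path [0.4315 0.1421 0.1362] [0.4315 0.1421 0.0966] [0.4315 0.1421 0.0768]
```

```bash
python3 shift.py '[[0.4,0.0279,-0.0139,-0.0051,0,0,0],[0.4,0.0279,-0.0139,-0.0051,0,0,0],[0.4,0.0056,0.0091,-0.0133,-1.31,0.55,7.4],[0.4,0.0056,0.0091,-0.0133,-1.31,0.55,7.4],[0.4,0.0056,0.0091,-0.0133,-1.31,0.55,7.4],[0.4,0.0056,0.0091,-0.0133,-1.31,0.55,7.4],[0.4,0.0056,0.0091,-0.0133,-1.31,0.55,7.4],[0.4,0.0056,0.0091,-0.0133,-1.31,0.55,7.4],[0.4,0.0056,0.0091,-0.0133,-1.31,0.55,7.4],[0.4,0.0056,0.0091,-0.0133,-1.31,0.55,7.4],[0.4,0.0056,0.0091,-0.0133,-1.31,0.55,7.4],[0.4,0.0056,0.0091,-0.0133,-1.31,0.55,7.4],[0.4,0.0056,0.0091,-0.0133,-1.31,0.55,7.4],[0.4,0.0056,0.0091,-0.0133,-1.31,0.55,7.4],[0.4,0.0056,0.0091,-0.0133,-1.31,0.55,7.4],[0.4,0.0056,0.0091,-0.0133,-1.31,0.55,7.4],[0.4,0.0056,0.0091,-0.0133,-1.31,0.55,7.4],[0.4,0.0056,0.0091,-0.0133,-1.31,0.55,7.4],[0.4,0.0056,0.0091,-0.0133,-1.31,0.55,7.4],[0.4,0.0056,0.0091,-0.0133,-1.31,0.55,7.4]]'
python3 - <<'E'
from pour import *
cv2.imwrite("pics/t4.png",np.hstack([cv2.resize(r.snapshot("top")[190:245,335:385,::-1],(400,440),interpolation=2),cv2.resize(r.snapshot("side")[180:280,255:355,::-1],(400,440),interpolation=2)]))
T=Tg.copy(); T[:3,:3]=pose([0,0,0],-90,-30,180)[:3,:3]; T[2,3]+=.001;plan(T,5)
E
```

```text
time_s: 13.0
tcp_pos: [0.4318, 0.1423, 0.1753]
ee_rot: [179.5, 60.0, 89.3]
contact_force: [-0.8, -0.5, -0.6]
gripper_width: 0.634
grip_force: 63.7
5 x [ 0.0169 -0.0001  0.0102] [ 0.01 -0.02 -0.01] |d| 0.02 0.02
path [0.4319 0.1431 0.136 ] [0.4316 0.1425 0.0965] [0.4315 0.1421 0.0768]
```

View pics/t4.png

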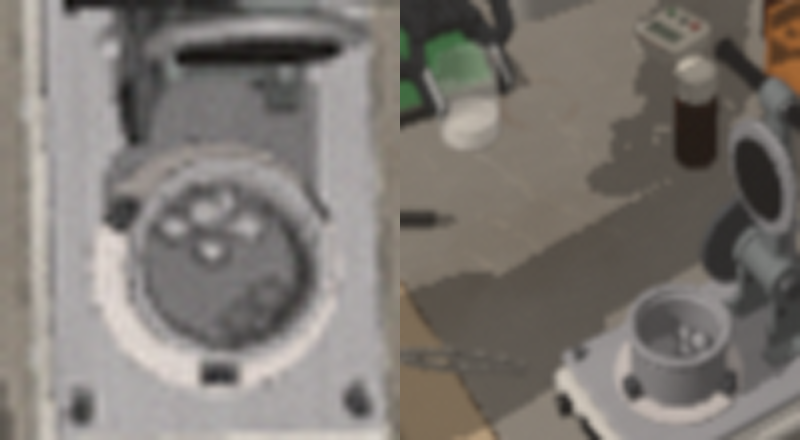

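The top crop shows four lit balls in the jar near (172,228), (207,205), (212,250) and (248,225), and two more in shadow near (265,290) and (240,315). That makes six, with none outside the jar, and the beaker is empty. I'll set it down.

```bash
python3 shift.py '[[0.4,0.0169,0,0.0102,0,0,0],[0.4,0.0169,0,0.0102,0,0,0],[0.4,0.0169,0,0.0102,0,0,0],[0.4,0.0169,0,0.0102,0,0,0],[0.4,0.0150,0,0.0092,0,0,0],[0.4,0,0,0,0,0,0],[0.4,0,0,0,0,0,0]]'
```

```text
time_s: 13.8
tcp_pos: [0.4313, 0.139, 0.0791]
ee_rot: [-179.7, 60.1, 90.1]
contact_force: [0.7, -0.0, -1.7]
gripper_width: 0.631
grip_force: 63.7
```

```bash
python3 shift.py '[[0.4,0.0026,0,0.0015,0,0,0],[0.4,0,0,0,0,0,0]]'
```

```text
time_s: 14.0
tcp_pos: [0.4317, 0.1398, 0.0763]
ee_rot: [-180.0, 60.0, 89.9]
contact_force: [0.0, 0.4, -0.4]
gripper_width: 0.636
grip_force: 63.7
```

```bash
python3 shift.py '[[0.4,0.0013,0,0.0008,0,0,0],[0.4,0,0,0,0,0,0]]'
```

```text
time_s: 14.2
tcp_pos: [0.4318, 0.1397, 0.0757]
ee_rot: [179.9, 60.2, 89.8]
contact_force: [-1.3, 1.7, 4.6]
gripper_width: 0.633
grip_force: 63.4
```

```bash
python3 shift.py '[[1,0,0,0,0,0,0],[1,0,0,0,0,0,0],[1,0,0,0,0,0,0],[1,0,0,0,0,0,0],[1,0,0,-0.02,0,0,0],[1,0,0,-0.04,0,0,0],[1,0,0,-0.04,0,0,0],[1,-0.035,0,-0.02,0,0,0],[1,-0.035,0,-0.02,0,0,0]]'
python3 - <<'E'
from kin import *
print(r.sense()['joint_pos'],tool()[:3,3])
H=np.array([.479,-.171]);th=np.radians(1.9);X=np.array([np.cos(th),np.sin(th),0]);Y=np.array([-np.sin(th),np.cos(th),0]);h0=np.r_[H,0]+.085*X+np.array([0,0,.107])
for side in(1,-1):
 for s in(0,):
  for k in (0,90,180,270):
   qq=r.sense()['joint_pos']
   print('side',side,'yaw',k)
   for a in (0,.4,.8,1.2,1.4,1.58):
    g=h0+side*.044*Y+.145*(np.cos(a)*np.array([0,0,1])-np.sin(a)*X)+.003*(np.cos(a)*X+np.sin(a)*np.array([0,0,1]))
    # tool down; closing along mill x when yaw k=0 or 180
    T=np.eye(4);T[:3,:3]=Ro.from_euler('xyz',[180,0,k+91.9],degrees=True).as_matrix();T[:3,3]=g+[0,0,.054]
    qq,e1,e2=ik(T,qq); 
    print(a,g,qq.round(),round(e1,1),round(e2,1))
E
```

```text
time_s: 15.1
tcp_pos: [0.4314, 0.2272, 0.2055]
ee_rot: [-179.8, 60.1, 90.2]
contact_force: [1.0, 0.4, 0.6]
gripper_width: 1.001
grip_force: 0.0
[-36.6072  35.9629 -18.7347 101.3224  39.0764 101.3322 -70.6636] [0.4314 0.2272 0.2055]
side 1 yaw 0
0 [ 0.5655 -0.1241  0.252 ] [16. 16. -9. 98.  3. 67.  8.] 0.0 0.0
0.4 [ 0.5088 -0.126   0.2417] [ 17.  11.  -9. 106.   2.  64.   9.] 0.0 0.0
0.8 [ 0.4606 -0.1276  0.2102] [ 18.   8.  -8. 113.   1.  59.  11.] 0.0 0.0
1.2 [ 0.4285 -0.1287  0.1623] [ 19.   8.  -8. 120.   1.  52.  12.] 0.0 0.0
1.4 [ 0.4202 -0.1289  0.1346] [ 19.   9.  -8. 123.   2.  48.  12.] 0.0 0.0
1.58 [ 0.4176 -0.129   0.1087] [ 19.  11.  -8. 124.   2.  44.  11.] 0.0 0.0
side 1 yaw 90
0 [ 0.5655 -0.1241  0.252 ] [ 31.  17. -28.  97.   9.  68.  92.] 0.0 0.0
0.4 [ 0.5088 -0.126   0.2417] [ 34.  12. -28. 105.   6.  65.  95.] 0.0 0.0
0.8 [ 0.4606 -0.1276  0.2102] [ 36.   9. -28. 113.   5.  60.  98.] 0.0 0.0
1.2 [ 0.4285 -0.1287  0.1623] [ 36.   9. -27. 120.   5.  53.  98.] 0.0 0.0
1.4 [ 0.4202 -0.1289  0.1346] [ 36.  10. -27. 122.   6.  49.  97.] 0.0 0.0
1.58 [ 0.4176 -0.129   0.1
[... 2218 characters left out ...]
4 -0.2166  0.1623] [   2.   12.   23.  117.   -6.   53. -151.] 0.0 0.0
1.4 [ 0.4231 -0.2169  0.1346] [   2.   13.   22.  119.   -7.   49. -149.] 0.0 0.0
1.58 [ 0.4205 -0.217   0.1087] [   3.   16.   22.  120.   -8.   45. -148.] 0.0 0.0
side -1 yaw 270
0 [ 0.5684 -0.2121  0.252 ] [ 12.  18.   5.  94.  -2.  68. -70.] 0.0 0.0
0.4 [ 0.5117 -0.2139  0.2417] [ 13.  14.   6. 102.  -2.  65. -68.] 0.0 0.0
0.8 [ 0.4635 -0.2155  0.2102] [ 14.  11.   6. 110.  -1.  60. -67.] 0.0 0.0
1.2 [ 0.4314 -0.2166  0.1623] [ 16.  11.   7. 116.  -2.  53. -65.] 0.0 0.0
1.4 [ 0.4231 -0.2169  0.1346] [ 16.  13.   7. 119.  -2.  49. -64.] 0.0 0.0
1.58 [ 0.4205 -0.217   0.1087] [ 16.  15.   7. 120.  -2.  45. -64.] 0.0 0.0
```

```bash
cat > cl.py <<'E'
from kin import *
th=np.radians(1.9);X=np.array([np.cos(th),np.sin(th),0]);Y=np.array([-np.sin(th),np.cos(th),0]);h0=np.array([.4805,-.171,0])+.085*X+np.array([0,0,.107]); Z=np.array([0,0,1])
def bar(a): return h0+.044*Y+.145*(np.cos(a)*Z-np.sin(a)*X)+.003*(np.cos(a)*X+np.sin(a)*Z)
def tp(g,up=0,tilt=0):
    T=np.eye(4);T[:3,:3]=Ro.from_euler('xyz',[180,0,91.9],degrees=True).as_matrix()@Ro.from_euler('x',tilt,degrees=True).as_matrix();T[:3,3]=g-.054*T[:3,2]+[0,0,up];return T
E
python3 - <<'E'
from cl import *
plan(tp(bar(0),.09),13); print(bar(0))
plan(tp(bar(0),0),3,tp(bar(0),.09))
E
```

```text
13 x [-0.0323  0.0099  0.0022] [-0.08  4.62 -0.13] |d| 0.034 4.62
path [0.482  0.1176 0.3226] [0.5238 0.0025 0.3791] [ 0.567  -0.1241  0.396 ]
[ 0.567  -0.1241  0.252 ]
3 x [-0.   -0.    0.03] [0. 0. 0.] |d| 0.03 0.0
path [ 0.567  -0.1241  0.336 ] [ 0.567  -0.1241  0.306 ] [ 0.567  -0.1241  0.306 ]
```

```bash
python3 shift.py '[[1,-0.0323,0.0099,0.0022,-0.08,4.62,-0.13],[1,-0.0323,0.0099,0.0022,-0.08,4.62,-0.13],[1,-0.0323,0.0099,0.0022,-0.08,4.62,-0.13],[1,-0.0323,0.0099,0.0022,-0.08,4.62,-0.13],[1,-0.0323,0.0099,0.0022,-0.08,4.62,-0.13],[1,-0.0323,0.0099,0.0022,-0.08,4.62,-0.13],[1,-0.0323,0.0099,0.0022,-0.08,4.62,-0.13],[1,-0.0323,0.0099,0.0022,-0.08,4.62,-0.13],[1,-0.0323,0.0099,0.0022,-0.08,4.62,-0.13],[1,-0.0323,0.0099,0.0022,-0.08,4.62,-0.13],[1,-0.0323,0.0099,0.0022,-0.08,4.62,-0.13],[1,-0.0323,0.0099,0.0022,-0.08,4.62,-0.13],[1,-0.0323,0.0099,0.0022,-0.08,4.62,-0.13],[1,0,0,0,0,0,0]]'
python3 - <<'E'
from cl import *
cv2.imwrite("pics/w5.png",r.snapshot("wrist")[:,:,::-1])
print(r.sense()['joint_pos']);plan(tp(bar(0),0),4)
c=r.camera_model('wrist');M=np.linalg.inv(tool()@c['T_tool_cam'])
for y in(.044,.012,-.012,.074):
    q=M[:3,:3]@(bar(0)+(y-.044)*Y)+M[:3,3];print(y,q[0]/q[2]*c['fx']+c['cx'],q[1]/q[2]*c['fy']+c['cy'])
E
```

```text
time_s: 16.5
tcp_pos: [0.5658, -0.1348, 0.3953]
ee_rot: [-180.0, 0.2, 91.0]
contact_force: [-0.4, -0.9, -0.4]
gripper_width: 1.001
grip_force: 0.0
[13.7113 12.7239 -6.0338 90.1119  1.4196 77.2938  8.8252]
4 x [0.0016 0.0004 0.0223] [-0.02  0.01 -0.15] |d| 0.022 0.15
path [ 0.5664 -0.1273  0.3506] [ 0.5667 -0.1257  0.3283] [ 0.567  -0.1241  0.306 ]
0.044 317.91439650529526 202.05322210553595
0.012 318.3674144609197 241.02103596277547
-0.012 318.6855973551712 268.3905731782588
0.074 317.45659810174635 162.6742024615134
```

View pics/w5.png

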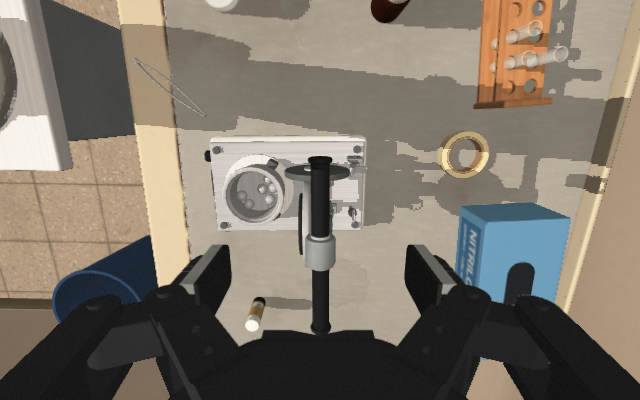

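The crossbar runs down the image from (320,160) to (320,330), with its hub at rows 236–268 against 241–268 predicted. All six balls lie in the jar near (260,190). I'll go down and grip the left half.

```bash
python3 shift.py '[[1,0.0016,0.0004,0.0223,0,0,0],[1,0.0016,0.0004,0.0223,0,0,0],[1,0.0016,0.0004,0.0223,0,0,0],[1,0.0016,0.0004,0.0223,0,0,0],[1,0,0,0,0,0,0],[0,0,0,0,0,0,0],[0,0,0,0,0,0,0],[0,0,0,0,0,0,0],[0,0,0,0,0,0,0],[0,0,0,0,0,0,0],[0,0,0,0,0,0,0],[0,0,0,0,0,0,0],[0,0,0,0,0,0,0]]'
python3 - <<'E'
from cl import *
print(tool()[:3,3])
f=lambda a:np.array([-.145*np.sin(a)+.003*np.cos(a),-.145*np.cos(a)-.003*np.sin(a)])
for a in np.arange(0,1.65,.1): print(round(a,1),(f(a+.1)-f(a)).round(4))
E
```

```text
time_s: 17.85
tcp_pos: [0.5673, -0.1193, 0.3076]
ee_rot: [-180.0, -0.0, 91.8]
contact_force: [-3.3, 0.8, 6.6]
gripper_width: 0.139
grip_force: 58.6
[ 0.5673 -0.1193  0.3076]
0.0 [-0.0145  0.0004]
0.1 [-0.0144  0.0019]
0.2 [-0.0141  0.0033]
0.3 [-0.0137  0.0047]
0.4 [-0.0132  0.006 ]
0.5 [-0.0125  0.0073]
0.6 [-0.0117  0.0085]
0.7 [-0.0108  0.0097]
0.8 [-0.0098  0.0107]
0.9 [-0.0087  0.0116]
1.0 [-0.0075  0.0124]
1.1 [-0.0062  0.0131]
1.2 [-0.0049  0.0137]
1.3 [-0.0035  0.0141]
1.4 [-0.002   0.0144]
1.5 [-0.0006  0.0145]
1.6 [0.0008 0.0145]
```

```bash
python3 shift.py '[[0,0,-0.0145,0.0004,0,0,0],[0,0,-0.0144,0.0019,0,0,0],[0,0,-0.0141,0.0033,0,0,0],[0,0,-0.0137,0.0047,0,0,0],[0,0,-0.0132,0.006,0,0,0],[0,0,-0.0125,0.0073,0,0,0],[0,0,-0.0117,0.0085,0,0,0],[0,0,-0.0108,0.0097,0,0,0],[0,0,0,0,0,0,0]]'
python3 - <<'E'
from cl import *
p=tool()[:3,3]-[0,0,.054]-h0; print(p@X,p@Y,p[2],'angle',np.arctan2(-(p@X),p[2])+.021,np.hypot(p@X,p[2]))
E
```

```text
time_s: 18.75
tcp_pos: [0.4653, -0.1219, 0.2673]
ee_rot: [179.5, -0.0, 91.8]
contact_force: [0.4, 2.9, 12.1]
gripper_width: 0.136
grip_force: 64.8
-0.09856550945099064 0.049615769107334465 0.10632301389160713 angle 0.768554166036067 0.14498187106093027
```

```bash
python3 shift.py '[[0,0,-0.0098,0.0107,0,0,0],[0,0,-0.0087,0.0116,0,0,0],[0,0,-0.0075,0.0124,0,0,0],[0,0,-0.0062,0.0131,0,0,0],[0,0,-0.0049,0.0137,0,0,0],[0,0,-0.0035,0.0141,0,0,0],[0,0,0,0,0,0,0]]'
python3 - <<'E'
from cl import *
p=tool()[:3,3]-[0,0,.054]-h0; print(p@X,p@Y,p[2],'angle',np.arctan2(-(p@X),p[2])+.021,np.hypot(p@X,p[2]))
E
```

```text
time_s: 19.45
tcp_pos: [0.4227, -0.123, 0.1893]
ee_rot: [179.9, -0.1, 91.8]
contact_force: [-2.2, 2.7, 8.4]
gripper_width: 0.14
grip_force: 71.5
-0.1411428813261821 0.0499041546945717 0.028261327245306764 angle 1.3941776602535045 0.1439444877955493
```

```bash
python3 shift.py '[[0,0,-0.0015,0.0125,0,0,0],[0,0,-0.0005,0.0135,0,0,0],[0,0,0,0.003,0,0,0],[0,0,0,0,0,0,0],[0,0,0,0,0,0,0]]'
python3 - <<'E'
from cl import *
p=tool()[:3,3]-[0,0,.054]-h0; print(p@X,p@Y,p[2],'angle',np.arctan2(-(p@X),p[2])+.021,np.hypot(p@X,p[2]))
E
```

```text
time_s: 19.95
tcp_pos: [0.4194, -0.1231, 0.1608]
ee_rot: [-179.9, -0.1, 91.8]
contact_force: [-7.1, 2.9, 12.8]
gripper_width: 0.139
grip_force: 73.4
-0.14447168748129133 0.04994060282916278 -0.00023872695688544054 angle 1.5934487387225815 0.1444718847189717
```

```bash
python3 shift.py '[[0,0,0,0.003,0,0,0],[0,0,0,0,0,0,0]]'; python3 shift.py '[[0,0,0,0.003,0,0,0],[0,0,0,0,0,0,0],[0,0,0,0,0,0,0]]'
python3 - <<'E'
from h import *
cv2.imwrite("pics/e6.png",np.hstack([cv2.resize(r.snapshot("side")[200:310,270:370,::-1],(400,440)),cv2.resize(r.snapshot("top")[160:270,310:410,::-1],(400,440))]))
E
```

```text
time_s: 20.15
tcp_pos: [0.4192, -0.1231, 0.1573]
ee_rot: [-179.8, -0.1, 91.8]
contact_force: [-4.9, 2.6, 6.9]
gripper_width: 0.137
grip_force: 74.3
time_s: 20.45
tcp_pos: [0.4192, -0.1231, 0.1554]
ee_rot: [-179.8, -0.1, 91.8]
contact_force: [-8.4, 3.1, 19.6]
gripper_width: 0.141
grip_force: 75.5
```

View pics/e6.png

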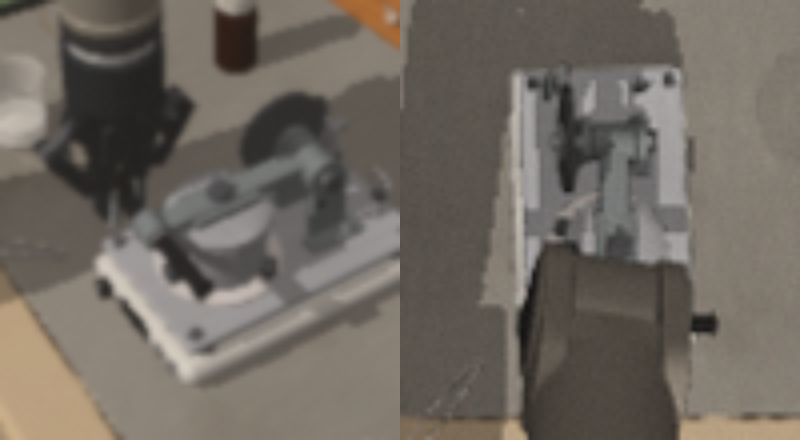

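The lid appears to be down on the jar, left crop (225,220), with the fingers still on the bar. I'll press a little further to confirm it is against the firm stop.

```bash
python3 shift.py '[[0,0,0,0.003,0,0,0],[0,0,0,0,0,0,0],[0,0,0,0,0,0,0]]'; python3 shift.py '[[0,0,0,0.003,0,0,0],[0,0,0,0,0,0,0],[0,0,0,0,0,0,0]]'
```

```text
time_s: 20.85
tcp_pos: [0.4193, -0.1231, 0.1543]
ee_rot: [-179.8, -0.1, 91.8]
contact_force: [-15.4, 5.4, 37.2]
gripper_width: 0.139
grip_force: 77.4
time_s: 21.15
tcp_pos: [0.4194, -0.1231, 0.1532]
ee_rot: [-179.7, -0.1, 91.7]
contact_force: [-21.0, 6.6, 56.0]
gripper_width: 0.133
grip_force: 79.3
```

```bash
python3 shift.py '[[0,0,0,-0.002,0,0,0],[0,0,0,0,0,0,0],[0,0,0,0,0,0,0],[0,0,0,0,0,0,0],[0,0,0,0,0,0,0]]'; python3 -c "
from plant import r
print(r.job_done())"
```

```text
time_s: 21.65
tcp_pos: [0.4193, -0.1231, 0.154]
ee_rot: [-179.8, -0.1, 91.7]
contact_force: [-17.2, 5.2, 44.8]
gripper_width: 0.143
grip_force: 78.1
the job is handed in; nothing more can be done
None
```

I handed the job in at 21.7 s of the 64 s allowed; the hand-in returned no verdict. All six balls are in the jar, the empty beaker is upright back where it started, and the gripper is holding the clamp arm against its firm stop with about 45 N.

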